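# Load the spice mill with nutmegs and hold its dial at the third click

### The job

Pick up the wooden scoop by its handle and tip all four nutmegs from it into the mill's steel hopper without fingering the nutmegs, then set the empty scoop back down flat on the ledge and let go of it. Then press the green paddle of the mill's spring-return dial down with the fingertips, past the first two clicks to the third (its pointer at the red stud, short of the end stop), and finish while still holding it there, because it springs back when let go. Leave the other kitchen things where they stand.

Things in the scene. Friction and masses are not known exactly. Their poses are not given: they have to be found in the camera images.
- mill: white electric spice mill fixed to the ledge, housing 160 (x) x 170 (y) x 100 mm high, steel funnel hopper on top. Origin: centre of its underside; z up; its control face with the dial is the +x face, 80 mm from the origin.
- hopper_mouth (a point): centre of the hopper's round open mouth, level with its rim, 170 mm above the ledge, straight above the mill's origin. Mouth 150 mm outside, about 140 mm inside diameter; the funnel narrows to about 70 mm across its closed floor, 64 mm below the rim.
- dial_axis (a point): point on the dial's level axis (along the mill's x), at the mill's x +108, y +30, z +66 mm. Steel dial 68 mm across, just in front of the control face. A 12 mm wide arm reaches out to the mill's +y side and ends in a green paddle: 74 to 110 mm from the axis, 26 mm wide along the mill's x, 10 mm thick.
- dial_pad (a point): middle of the upper face of the green paddle, 92 mm from the dial axis; it moves with the dial. At rest 115 mm above the ledge, at the third click about 35 mm above it. Nothing is below or above it.
- dial (a joint): turn of the dial, rad. 0 = rest, paddle 0.5 rad above level; grows as the paddle is pressed down. Clicks at 0.3, 0.6, 0.9; end stop at 1.06. A spring always drives it back to 0, no click holds it; the push at the paddle rises in waves from 1 to 6 N. A red pointer opposite the paddle points at the white, yellow and red studs on the black control face at clicks 1, 2, 3.
- scoop: loose wooden scoop, 0.11 kg. Origin: centre of the pan's underside; z up; handle to +x, open pouring lip at -x. Pan x -60 to +52 mm, 80 mm wide (y); walls 36 mm high, 3 mm thick at the sides and back (+x); floor 3 mm thick, flat, but rising 15 degrees from x -25 mm to the lip. Nutmegs roll out when it is tipped lip-down by well over 15 degrees; 45 to 50 empties it.
- scoop_grip (a point): grip point on the scoop's handle, at x +85 mm, 29 mm above the scoop's underside. The dark wooden handle is a straight bar along the scoop's x, from x +52 to +132 mm, 16 mm wide (y), 14 mm high (22 to 36 mm above the underside).
- scoop_lip (a point): middle of the pouring lip's upper edge, at x -61 mm, 12 mm above the scoop's underside.
- mortar: bystander: pale grey stone mortar, 140 mm across, 95 mm high, 2.6 kg. Origin: centre of its underside; z up.
- pestle: bystander: short marble pestle standing on its head, 52 mm across, 120 mm high. Origin: centre of its underside; z up.
- bowl_low: bystander: lower of two stacked stainless steel bowls, 120 mm across, 50 mm high. Origin: centre of its underside; z up.
- bowl_top: bystander: upper of the two stacked bowls, same size, standing 12 mm higher. Origin: centre of its underside; z up.
- cup: bystander: green ceramic cup, 76 mm across, 80 mm high. Origin: centre of its underside; z up.
- jar: bystander: amber jar with a red cap, 70 mm across, 100 mm high. Origin: centre of its underside; z up.
- nut0: brown nutmeg, 28 mm long (its y) and 22 mm thick, 12 g, lying in the scoop. Origin: its centre.
- nut1: brown nutmeg, 28 mm long (its y) and 22 mm thick, 12 g, lying in the scoop. Origin: its centre.
- nut2: brown nutmeg, 28 mm long (its y) and 22 mm thick, 12 g, lying in the scoop. Origin: its centre.
- nut3: brown nutmeg, 28 mm long (its y) and 22 mm thick, 12 g, lying in the scoop. Origin: its centre.
Not all that is in view belongs to the job. Of the things like the scoop, leave any that is blue, orange or yellow; of the rest the larger one is meant.

How it is judged (in metres and radians):
On the way, in this order (a step that is already met when the one before it is completed fails the run):
1. all four nutmegs lie in the mill's hopper (horizontal distance between each of nut0, nut1, nut2, nut3 and hopper_mouth below 0.066 m and z of nut0 in the frame of hopper_mouth between -0.08 and 0 m and z of nut1 in the frame of hopper_mouth between -0.08 and 0 m and z of nut2 in the frame of hopper_mouth between -0.08 and 0 m and z of nut3 in the frame of hopper_mouth between -0.08 and 0 m), for 0.2 s.
2. the empty scoop stands flat on the ledge, let go (all of step 1 and height (world z) of scoop below 0.006 m and angle between scoop's own z axis and vertical below 0.1 rad and contact force between the fingers and scoop below 0.2 N and linear speed of scoop below 0.03 m/s), for 0.2 s.
At the end, for the whole second after the job is handed in: All four nutmegs lie in the hopper below its rim; the scoop stands flat (0.1 rad, 6 mm) on the ledge, at rest, let go; the fingers alone hold the dial at the third click (0.8 to 1.0 rad) with over 1 N; each bystander is upright within 30 mm of its start (all of step 2 and value of joint dial between 0.8 and 1 rad and contact force between the fingers and mill above 1 N and contact force between scoop and mill below 0.2 N and distance of each of mortar, pestle, bowl_low, bowl_top, cup, jar from where it was at the start of the episode below 0.03 m and angle between each of mortar, pestle, bowl_low, bowl_top, cup, jar's own z axis and vertical below 0.3 rad); the arm keeps its last pose, push and grip.
It fails at once if the fingers handle a nutmeg (contact force between the fingers and nut0 above 0.5 N or contact force between the fingers and nut1 above 0.5 N or contact force between the fingers and nut2 above 0.5 N or contact force between the fingers and nut3 above 0.5 N).
It fails at once if a bystander is shoved or tipped (not (distance of mortar from where it was at the start of the episode below 0.03 m) or not (angle between mortar's own z axis and vertical below 0.3 rad) or not (distance of pestle from where it was at the start of the episode below 0.03 m) or not (angle between pestle's own z axis and vertical below 0.3 rad) or not (distance of bowl_low from where it was at the start of the episode below 0.03 m) or not (angle between bowl_low's own z axis and vertical below 0.3 rad) or not (distance of bowl_top from where it was at the start of the episode below 0.03 m) or not (angle between bowl_top's own z axis and vertical below 0.3 rad) or not (distance of cup from where it was at the start of the episode below 0.03 m) or not (angle between cup's own z axis and vertical below 0.3 rad) or not (distance of jar from where it was at the start of the episode below 0.03 m) or not (angle between jar's own z axis and vertical below 0.3 rad)).
It also fails if it takes over 72 s, if anything falls off the work surface, if the arm or the gripper's body presses on something with over 40 N, if the wrist force passes 120 N, or if a joint passes its speed limit or range.

### The arm

A 6-joint arm with a two-finger parallel gripper is mounted at the origin on the work surface. World frame = base frame: x ahead of the robot, y to its left, z up, the work surface at z = 0. Lengths are in mm, angles in rad, forces in N, time in s.
With the tool pointing down it reaches from about 350 to 775 mm from the base axis. Payload 7.3 kg.
Tool frame: the origin (TCP) lies at the very end of the fingers, on their centre line; the grasp point (between the pads) lies bot.grip_point_offset behind it (bot.grip_point_offset is the distance from the TCP to the grasp point, in mm); z points along the fingers, y is the line along which they close (so a half turn about z gives the same grasp; the last joint's range is limited). The gripper opens to 92 mm and grips with 3 to 60 N. Pads are 19 mm wide; open, the fingers measure 130 mm over their backs; the gripper's body (75 mm by 190 mm) begins 47 mm behind the grasp point.
Start: joints at [-1.447, 0.342, 1.524, -0, 1.275, -0.146], TCP at [139.955, -506.023, 203.541] pointing down, gripper open.
Joint ranges: [-2.53, 2.53], [-0.77, 2.02], [0.04, 2.7], [-1, 4.14], [0.28, 2.66], [-3.11, 3.11]. Speed limits (rad/s): [2.57, 2.57, 3.14, 3.14, 3.14, 3.14].

### API

Orientations are given as [roll, pitch, yaw] about the fixed x, y, z axes, in that order (R = Rz(yaw) Ry(pitch) Rx(roll)).
In Python, from plant import bot gives the robot as it stands. The module is installed in compiled form; this text tells all that it offers.
- The arm moves only by the tool carry_out, never from a script. Its argument "plan" is a list of rows, each an object of numbers: "tx", "ty", "tz": the shift along the world's x, y, z in mm; "rx", "ry", "rz": the turn, a rotation vector about the world's x, y, z in rad. A call has 1 to 12 rows; each row shifts and turns the commanded pose from where the row before left it; what a row does not reach is not made up. A row lasts 1/10 s, in which the tool goes at most 50 mm and 8.59 degrees, less where a joint would pass 70% of its speed; a pose out of reach is approached as far as the arm can. A call with a gripper value outside its range is refused whole. "gripper" is the closure, from 0 (fully open) to 1 (shut), set as the call begins (left out, the last holds). The fingers move at their own pace and stop on an object; the grip force is fixed at half the most. Time passes only in rows, so rows that do not move let the fingers close. It gives the time, the measured TCP pose, the force, the opening and the grip force at its end, in the units of the state.
- bot.get_obs(): the state, without advancing time (a new reading comes with each control period).
- bot.capture(name): name is "scene" or "top"; returns the picture (420x560x3 uint8, red, green, blue); there is no depth.
- bot.camera_model(name): a dict with "camera_matrix" (3x3 intrinsics, pixels), "R" (3x3) and "t" (3): a world point X has camera coordinates R X + t. Camera axes: x right, y down, z forward; pixel columns grow to the right and rows downward; lengths in mm; the calibration is good to about 2 mm. A picture is of the moment at which its call begins. camera_model takes no time and is no camera call.
- bot.close_job(): hands the job in; it is judged then, once.
The state is a dict: "time": time; "joint_positions": joint angles; "dq": joint speeds; "tau": joint torques, N m; "tool_pos": TCP position; "tcp_rot": TCP orientation; "contact_force": force on the tool from outside, world axes, zero at the start; "moment": the same for the moment, N m; "grip_width": finger opening in mm; "finger_force": force on a finger pad.
Only numpy, scipy, OpenCV 4.12 (cv2) and the standard library are available. Lean on these libraries where they do the work, as an engineer would, in place of code of your own. Each camera call takes 0.05 s, during which the arm holds its last target. There are 200 camera calls.

## Working session

There is one attempt and no reset: what is moved stays moved. The work goes in short steps, Python scripts to look and compute and a tool call to move; the robot and the scene stay as the last step left them, time stands still between calls to the robot, and variables do not carry over. Pictures are saved under pics/ and viewed, at most 10 in all, crops included, and the job is handed in when it is done.

Besides the shell and the picture viewer there is one more tool, called after "Emit:" as a command line: name --argument value ..., lists and objects as JSON in quotes. carry_out: Moves the arm, as the interface text tells. Its arguments: {"type":"object","properties":{"plan":{"type":"array"},"gripper":{"type":"number"}},"required":["plan"]}

```bash
mkdir -p pics; python3 - <<'E'
from plant import bot
import cv2,json,numpy as np
np.set_printoptions(precision=2,suppress=True)
for n in("scene","top"):
    im=bot.capture(n); cv2.imwrite(f"pics/{n}0.png",im[:,:,::-1])
    c=bot.camera_model(n); R=np.array(c["R"]);print(n,np.array(c["camera_matrix"]),R,c["t"],-R.T@np.array(c["t"]))
print(bot.get_obs(),bot.grip_point_offset)
E
```

```text
scene [[465.13   0.   279.07]
 [  0.   465.13 208.32]
 [  0.     0.     1.  ]] [[-0.15  0.99 -0.  ]
 [ 0.67  0.1  -0.74]
 [-0.73 -0.11 -0.68]] [ -40.11 -285.3  1585.51] [1340.17  244.53  860.81]
top [[422.67   0.   278.72]
 [  0.   422.67 207.35]
 [  0.     0.     1.  ]] [[-0.03 -1.   -0.01]
 [-0.97  0.03 -0.22]
 [ 0.22  0.   -0.97]] [ 155.05  543.34 1115.38] [ 284.98  139.62 1209.39]
{'time': 0.1, 'joint_positions': array([-1.45,  0.34,  1.52,  0.  ,  1.28, -0.15]), 'dq': array([-0., -0., -0., -0., -0., -0.]), 'tau': array([  0.  , -43.2 , -24.47,   0.07,   0.05,  -0.  ]), 'tool_pos': array([ 139.89, -505.62,  202.93]), 'tcp_rot': array([-3.14, -0.  ,  0.27]), 'contact_force': array([ 0.59,  0.94, -0.08]), 'moment': array([-0.03, -0.01, -0.01]), 'finger_force': 0.0, 'grip_width': 91.96942769914092} 18.8
```

View pics/scene0.png

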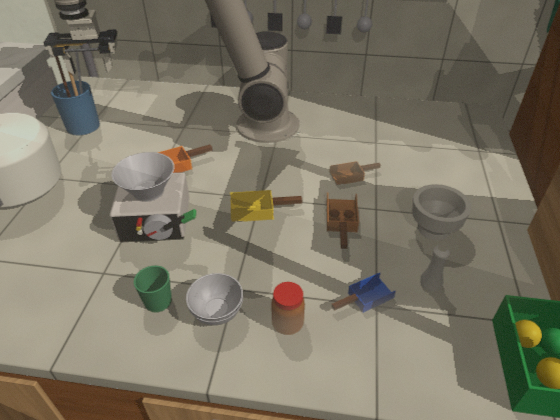

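View pics/top0.png

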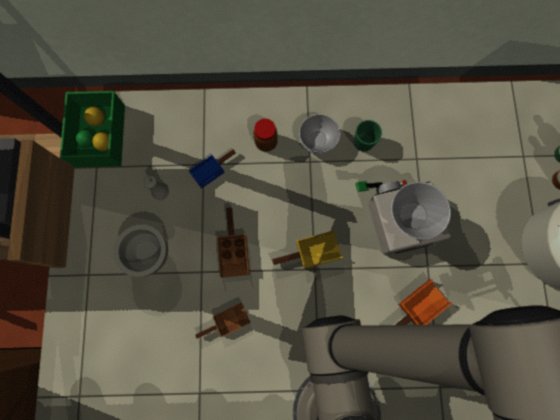

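The wooden scoop with four nutmegs is at about (234,250) in the top picture, its handle running up to (230,208). The hopper is at (420,212) and the green paddle at (362,186). In the scene view the hopper is at (144,175), the paddle at (187,216) and the scoop at (342,215).

```bash
cat > h.py <<'E'
import cv2,numpy as np
from plant import bot
np.set_printoptions(precision=2,suppress=True)
def cam(n):
    c=bot.camera_model(n); return [np.array(c[k],float) for k in("camera_matrix","R","t")]
def ray(n,uv):
    K,R,t=cam(n); d=R.T@np.linalg.inv(K)@np.array([uv[0],uv[1],1.]); return -R.T@t,d
def plane(n,uv,z):
    o,d=ray(n,uv); return o+d*(z-o[2])/d[2]
def tri(a,b):
    A=[];y=[]
    for n,uv in(("top",a),("scene",b)):
        o,d=ray(n,uv); d=d/np.linalg.norm(d); P=np.eye(3)-np.outer(d,d); A.append(P);y.append(P@o)
    return np.linalg.lstsq(np.vstack(A),np.hstack(y),rcond=None)[0]
def proj(n,X):
    K,R,t=cam(n); p=K@(R@np.array(X,float)+t); return p[:2]/p[2]
def blobs(im,lo,hi,box,amin=15):
    x0,y0,x1,y1=box; h=cv2.cvtColor(im,cv2.COLOR_BGR2HSV)[y0:y1,x0:x1]
    m=cv2.inRange(h,np.array(lo),np.array(hi)); n,l,s,c=cv2.connectedComponentsWithStats(m)
    return [(s[i,4],c[i]+[x0,y0],(s[i,:4]+[x0,y0,0,0]),np.argwhere(l==i)[:,::-1]+[x0,y0]) for i in range(1,n) if s[i,4]>=amin]
E
python3 - <<'E'
from h import *
T=cv2.imread("pics/top0.png");S=cv2.imread("pics/scene0.png")
for n,im,b in(("top",T,(345,170,385,200)),("scene",S,(170,200,205,230))):
    for x in blobs(im,(45,100,40),(85,255,255),b): print(n,"pad",x[:3])
h=cv2.cvtColor(T,cv2.COLOR_BGR2HSV)
for x in blobs(T,(0,80,20),(22,255,255),(205,195,265,290)):
    p=x[3]; print("scoop",x[:3],cv2.minAreaRect(p.astype(np.float32)))
    for v in range(x[2][1],x[2][1]+x[2][3],4):
        r=p[p[:,1]==v][:,0]; print(v,r.min(),r.max(),end=' | ')
print()
for n,im,b in(("top",T,(340,165,470,270)),("scene",S,(90,140,215,260))):
    x0,y0,x1,y1=b
    cv2.imwrite(f"pics/mill_{n}.png",cv2.resize(im[y0:y1,x0:x1],None,fx=3,fy=3,interpolation=cv2.INTER_CUBIC))
a=cv2.imread("pics/mill_top.png");b=cv2.imread("pics/mill_scene.png")
H=max(a.shape[0],b.shape[0])
o=np.zeros((H,a.shape[1]+b.shape[1],3),np.uint8);o[:a.shape[0],:a.shape[1]]=a;o[:b.shape[0],a.shape[1]:]=b
cv2.imwrite("pics/mill.png",o);print(o.shape)
E
```

```text
top pad (np.int32(91), array([361.44, 185.89]), array([356, 182,  13,   9]))
scene pad (np.int32(96), array([188.95, 215.61]), array([181, 210,  15,  12]))
scoop (np.int32(1441), array([232.3 , 251.27]), array([217, 207,  33,  71])) ((231.51380920410156, 241.66552734375), (69.6751708984375, 30.477693557739258), 85.2363510131836)
207 228 230 | 211 226 231 | 215 227 232 | 219 227 232 | 223 227 232 | 227 227 233 | 231 228 233 | 235 221 245 | 239 217 246 | 243 217 246 | 247 217 247 | 251 217 247 | 255 218 247 | 259 218 248 | 263 219 248 | 267 219 248 | 271 219 249 | 275 219 246 | 
(360, 765, 3)
```

View pics/mill.png

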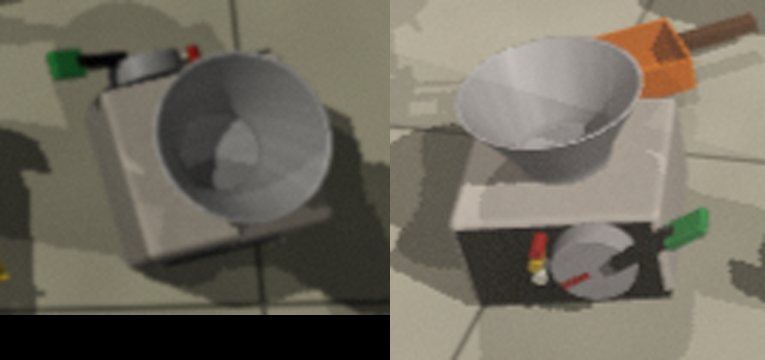

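The crop shows the hopper rim as a clear circle. Its centre is at about (421.3,210.8) in the top view and (143.2,171.5) in the scene view. The front top edge of the mill runs from (111.7,214) to (180,214) in the scene view.

```bash
python3 - <<'E'
from h import *
ht,hs=(421.3,210.8),(143.2,171.5)
print("hop plane",plane("top",ht,170),plane("scene",hs,170),tri(ht,hs))
pt,ps=(361.4,185.9),(188.95,215.6)
print("pad",tri(pt,ps),plane("top",pt,113))
P=lambda n,u,v,z:plane(n,(u,v),z)[:2]
a=P("scene",90+(455-390)/3,140+222/3,100);b=P("scene",90+(660-390)/3,140+222/3,100);c=P("scene",90+(675-390)/3,140+98/3,100)
print("scene corners",a,b,c,np.degrees(np.arctan2(*(b-a)[::-1]))-90,np.degrees(np.arctan2(*(b-c)[::-1])))
a=P("top",340+101/3,165+97/3,100);b=P("top",340+142/3,165+262/3,100)
print("top left edge",a,b,np.degrees(np.arctan2(*(a-b)[::-1])))
h=plane("top",ht,170)[:2];p=tri(pt,ps)[:2]
d=p-h;print("yaw from pad",np.degrees(np.arctan2(d[1],d[0]))-45.7,np.hypot(*d),np.hypot(108,111))
# scoop
hd=[plane("top",((l+r)/2,v),36)[:2] for v,l,r in((211,226,231),(215,227,232),(219,227,232),(223,227,232),(227,227,233),(231,228,233))]
hd=np.array(hd);print("handle",hd)
pn=np.array([plane("top",((l+r)/2,v),36)[:2] for v,l,r in((243,217,246),(251,217,247),(259,218,248),(267,219,248),(271,219,249))]);print("pan",pn)
print("tip",plane("top",(229,206.5),36),"back",plane("top",(233,234),36))
A=np.vstack([hd,pn]);k=np.polyfit(A[:,0],A[:,1],1);print(k,np.degrees(np.arctan(k[0])))
T=bot.capture("top")
for n,uv in dict(jar=(265,130),cup=(368,135),bowl=(320,135)).items(): print(n,plane("top",uv,80))
for n,uv in dict(mortar=(143,249),pestle=(155,182),yellow=(320,250),small=(232,318),blue=(207,171)).items(): print(n,plane("top",uv,60))
E
```

```text
hop plane [ 504.01 -216.94  170.  ] [ 511.82 -213.6   170.  ] [ 504.99 -218.11  164.43]
pad [588.86 -83.64 113.07] [588.66 -82.75 113.  ]
scene corners [ 596.63 -275.43] [ 573.33 -113.17] [ 417.03 -148.46] 8.17405053160762 12.722227678121428
top left edge [ 559.35 -116.29] [ 409.81 -140.92] 9.35481114262691
yaw from pad 11.822254433263097 158.0149927021173 154.8709139896837
handle [[546.2  284.07]
 [534.49 281.22]
 [522.92 281.21]
 [511.39 281.2 ]
 [499.88 279.77]
 [488.41 278.36]]
pan [[454.34 275.55]
 [431.89 274.16]
 [409.58 271.4 ]
 [387.5  270.04]
 [376.51 268.67]]
tip [559.3  282.66  36.  ] back [479.69 271.33  36.  ]
[  0.09 236.65] 4.898737255980272
jar [770.96 174.51  80.  ]
cup [ 747.51 -118.51   80.  ]
bowl [751.32  18.04  80.  ]
mortar [440.66 514.85  60.  ]
pestle [630.56 489.65  60.  ]
yellow [425.4   31.52  60.  ]
small [251.97 271.48  60.  ]
blue [659.18 342.56  60.  ]
```

Emit:
carry_out --plan '[{"tx": 40, "ty": 11, "tz": 10, "rz": -0.015}, {"tx": 40, "ty": 15, "tz": 10, "rz": -0.015}, {"tx": 40, "ty": 20, "tz": 10, "rz": -0.015}, {"tx": 40, "ty": 25, "tz": 10, "rz": -0.015}, {"tx": 35, "ty": 30, "tz": 10, "rz": -0.015}, {"tx": 35, "ty": 30, "tz": 10, "rz": -0.015}, {"tx": 35, "ty": 30, "tz": 10, "rz": -0.015}, {"tx": 30, "ty": 35, "tz": 10, "rz": -0.015}, {"tx": 30, "ty": 35, "rz": -0.015}, {"tx": 25, "ty": 40, "rz": -0.015}, {"tx": 20, "ty": 40, "rz": -0.015}, {"tx": 10, "ty": 45, "rz": -0.015}]' --gripper 0

```text
invalid input at $.plan[0]: expected keys tx, ty, tz, rx, ry, rz
```

Emit:
carry_out --plan '[{"ty": 43}, {"ty": 43}, {"ty": 43}, {"ty": 43}, {"ty": 43}, {"ty": 43, "tz": -15}, {"ty": 43, "tz": -20}, {"ty": 43, "tz": -25}, {"ty": 43, "tz": -25}, {"ty": 43, "tz": -25}, {}, {}]'

```text
invalid input at $.plan[0]: expected keys tx, ty, tz, rx, ry, rz
```

Emit:
carry_out --plan '[{"tx": 40, "ty": 11, "tz": 10, "rx": 0, "ry": 0, "rz": -0.015}, {"tx": 40, "ty": 15, "tz": 10, "rx": 0, "ry": 0, "rz": -0.015}, {"tx": 40, "ty": 20, "tz": 10, "rx": 0, "ry": 0, "rz": -0.015}, {"tx": 40, "ty": 25, "tz": 10, "rx": 0, "ry": 0, "rz": -0.015}, {"tx": 35, "ty": 30, "tz": 10, "rx": 0, "ry": 0, "rz": -0.015}, {"tx": 35, "ty": 30, "tz": 10, "rx": 0, "ry": 0, "rz": -0.015}, {"tx": 35, "ty": 30, "tz": 10, "rx": 0, "ry": 0, "rz": -0.015}, {"tx": 30, "ty": 35, "tz": 10, "rx": 0, "ry": 0, "rz": -0.015}, {"tx": 30, "ty": 35, "tz": 0, "rx": 0, "ry": 0, "rz": -0.015}, {"tx": 25, "ty": 40, "tz": 0, "rx": 0, "ry": 0, "rz": -0.015}, {"tx": 20, "ty": 40, "tz": 0, "rx": 0, "ry": 0, "rz": -0.015}, {"tx": 10, "ty": 45, "tz": 0, "rx": 0, "ry": 0, "rz": -0.015}]' --gripper 0

```text
time: 1.35
tool_pos: [521.0, -148.4, 282.8]
tcp_rot: [-3.141, 0.001, 0.089]
contact_force: [0.9, -0.2, 0.3]
grip_width: 91.7
finger_force: 0.0
```

Emit:
carry_out --plan '[{"tx": 0, "ty": 43, "tz": 0, "rx": 0, "ry": 0, "rz": 0}, {"tx": 0, "ty": 43, "tz": 0, "rx": 0, "ry": 0, "rz": 0}, {"tx": 0, "ty": 43, "tz": 0, "rx": 0, "ry": 0, "rz": 0}, {"tx": 0, "ty": 43, "tz": 0, "rx": 0, "ry": 0, "rz": 0}, {"tx": 0, "ty": 43, "tz": 0, "rx": 0, "ry": 0, "rz": 0}, {"tx": 0, "ty": 43, "tz": -15, "rx": 0, "ry": 0, "rz": 0}, {"tx": 0, "ty": 43, "tz": -20, "rx": 0, "ry": 0, "rz": 0}, {"tx": 0, "ty": 43, "tz": -25, "rx": 0, "ry": 0, "rz": 0}, {"tx": 0, "ty": 43, "tz": -25, "rx": 0, "ry": 0, "rz": 0}, {"tx": 0, "ty": 43, "tz": -25, "rx": 0, "ry": 0, "rz": 0}, {"tx": 0, "ty": 0, "tz": 0, "rx": 0, "ry": 0, "rz": 0}, {"tx": 0, "ty": 0, "tz": 0, "rx": 0, "ry": 0, "rz": 0}]'

```text
time: 2.55
tool_pos: [519.2, 280.6, 172.4]
tcp_rot: [3.14, 0.002, 0.092]
contact_force: [-0.3, -0.4, 0.1]
grip_width: 91.6
finger_force: 0.0
```

Emit:
carry_out --plan '[{"tx": -6, "ty": 0, "tz": -25, "rx": 0, "ry": 0, "rz": 0}, {"tx": 0, "ty": 0, "tz": -25, "rx": 0, "ry": 0, "rz": 0}, {"tx": 0, "ty": 0, "tz": -25, "rx": 0, "ry": 0, "rz": 0}, {"tx": 0, "ty": 0, "tz": -25, "rx": 0, "ry": 0, "rz": 0}, {"tx": 0, "ty": 0, "tz": -25, "rx": 0, "ry": 0, "rz": 0}, {"tx": 0, "ty": 0, "tz": -20, "rx": 0, "ry": 0, "rz": 0}, {"tx": 0, "ty": 0, "tz": -10, "rx": 0, "ry": 0, "rz": 0}, {"tx": 0, "ty": 0, "tz": -5, "rx": 0, "ry": 0, "rz": 0}, {"tx": 0, "ty": 0, "tz": 0, "rx": 0, "ry": 0, "rz": 0}, {"tx": 0, "ty": 0, "tz": 0, "rx": 0, "ry": 0, "rz": 0}]'

```text
time: 3.55
tool_pos: [514.8, 280.0, 14.7]
tcp_rot: [-3.141, -0.002, 0.09]
contact_force: [-0.9, 0.9, -0.6]
grip_width: 91.6
finger_force: 0.0
```

```bash
python3 - <<'E'
from h import *
T=bot.capture("top")[:,:,::-1];S=bot.capture("scene")[:,:,::-1]
a=cv2.resize(T[180:300,180:300],(400,400),interpolation=cv2.INTER_CUBIC);b=cv2.resize(S[150:270,290:410],(400,400),interpolation=cv2.INTER_CUBIC)
cv2.imwrite("pics/grasp.png",np.hstack([a,b]));print(bot.get_obs()["tool_pos"])
E
```

```text
[514.68 280.19  14.65]
```

View pics/grasp.png

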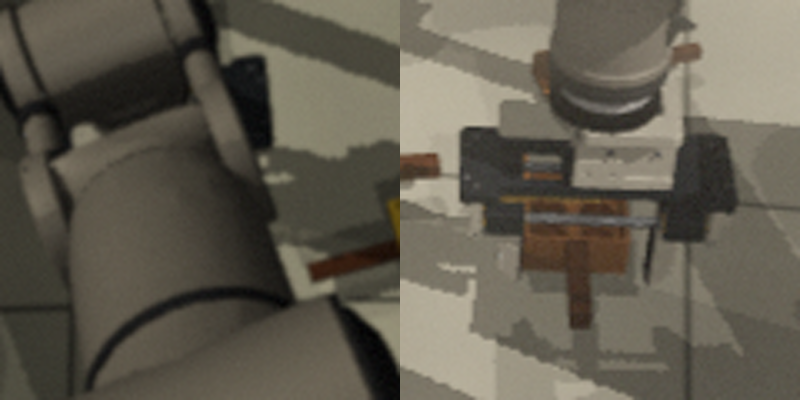

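The handle sits between the open fingers. The fingers straddle it just behind the pan, so I close on it.

Emit:
carry_out --plan '[{"tx": -1, "ty": 0, "tz": -3, "rx": 0, "ry": 0, "rz": 0}, {"tx": 0, "ty": 0, "tz": 0, "rx": 0, "ry": 0, "rz": 0}, {"tx": 0, "ty": 0, "tz": 0, "rx": 0, "ry": 0, "rz": 0}]'

```text
time: 3.95
tool_pos: [512.8, 280.0, 10.6]
tcp_rot: [3.141, 0.0, 0.09]
contact_force: [-0.6, 0.3, -0.6]
grip_width: 91.9
finger_force: 0.0
```

Emit:
carry_out --plan '[{"tx": 0, "ty": 0, "tz": 0, "rx": 0, "ry": 0, "rz": 0}, {"tx": 0, "ty": 0, "tz": 0, "rx": 0, "ry": 0, "rz": 0}, {"tx": 0, "ty": 0, "tz": 0, "rx": 0, "ry": 0, "rz": 0}, {"tx": 0, "ty": 0, "tz": 0, "rx": 0, "ry": 0, "rz": 0}, {"tx": 0, "ty": 0, "tz": 0, "rx": 0, "ry": 0, "rz": 0}, {"tx": 0, "ty": 0, "tz": 0, "rx": 0, "ry": 0, "rz": 0}, {"tx": 0, "ty": 0, "tz": 0, "rx": 0, "ry": 0, "rz": 0}, {"tx": 0, "ty": 0, "tz": 0, "rx": 0, "ry": 0, "rz": 0}, {"tx": 0, "ty": 0, "tz": 0, "rx": 0, "ry": 0, "rz": 0}, {"tx": 0, "ty": 0, "tz": 0, "rx": 0, "ry": 0, "rz": 0}]' --gripper 1

```text
time: 4.95
tool_pos: [513.0, 279.9, 10.5]
tcp_rot: [3.141, 0.0, 0.09]
contact_force: [0.5, 0.2, 0.3]
grip_width: 16.5
finger_force: 0.2
```

Emit:
carry_out --plan '[{"tx": 0, "ty": 0, "tz": 0, "rx": 0, "ry": 0, "rz": 0}, {"tx": 0, "ty": 0, "tz": 0, "rx": 0, "ry": 0, "rz": 0}, {"tx": 0, "ty": 0, "tz": 0, "rx": 0, "ry": 0, "rz": 0}]'

```text
time: 5.25
tool_pos: [513.0, 279.9, 10.5]
tcp_rot: [3.141, -0.0, 0.09]
contact_force: [1.0, -0.1, 0.1]
grip_width: 14.9
finger_force: 30.0
```

Emit:
carry_out --plan '[{"tx": 0, "ty": 0, "tz": 5, "rx": 0, "ry": 0, "rz": 0}, {"tx": 0, "ty": 0, "tz": 10, "rx": 0, "ry": 0, "rz": 0}, {"tx": 0, "ty": 0, "tz": 15, "rx": 0, "ry": 0, "rz": 0}, {"tx": 0, "ty": 0, "tz": 20, "rx": 0, "ry": 0, "rz": 0}, {"tx": 0, "ty": 0, "tz": 25, "rx": 0, "ry": 0, "rz": 0}, {"tx": 0, "ty": 0, "tz": 25, "rx": 0, "ry": 0, "rz": 0}, {"tx": 0, "ty": 0, "tz": 25, "rx": 0, "ry": 0, "rz": 0}, {"tx": 0, "ty": 0, "tz": 25, "rx": 0, "ry": 0, "rz": 0}, {"tx": 0, "ty": 0, "tz": 25, "rx": 0, "ry": 0, "rz": 0}, {"tx": 0, "ty": 0, "tz": 25, "rx": 0, "ry": 0, "rz": 0}, {"tx": 0, "ty": 0, "tz": 15, "rx": 0, "ry": 0, "rz": 0}, {"tx": 0, "ty": 0, "tz": 10, "rx": 0, "ry": 0, "rz": 0}]'

```text
time: 6.45
tool_pos: [513.2, 280.1, 237.8]
tcp_rot: [-3.141, -0.003, 0.09]
contact_force: [-0.4, -0.3, -2.0]
grip_width: 15.2
finger_force: 30.0
```

```bash
python3 - <<'E'
from h import *
S=bot.capture("scene")[:,:,::-1]
cv2.imwrite("pics/lift.png",cv2.resize(S[80:260,260:440],(560,560),interpolation=cv2.INTER_CUBIC));o=bot.get_obs();print(o["tool_pos"],o["tcp_rot"],o["joint_positions"],o["finger_force"])
E
```

```text
[513.6  280.3  238.75] [-3.14 -0.    0.09] [ 0.37  0.43  1.29 -0.    1.42  1.85] 29.998357594013214
```

View pics/lift.png

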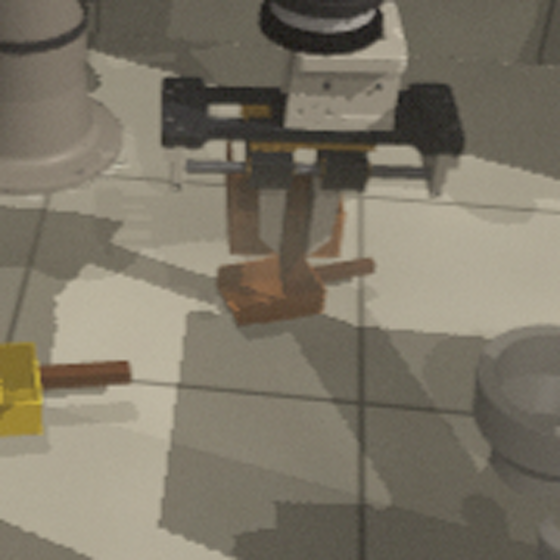

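Emit:
carry_out --plan '[{"tx": 3, "ty": -10, "tz": 0, "rx": 0, "ry": 0, "rz": -0.012}, {"tx": 5, "ty": -18, "tz": 0, "rx": 0, "ry": 0, "rz": -0.018}, {"tx": 6, "ty": -25, "tz": 0, "rx": 0, "ry": 0, "rz": -0.025}, {"tx": 6, "ty": -28, "tz": 0, "rx": 0, "ry": 0, "rz": -0.025}, {"tx": 6, "ty": -28, "tz": 0, "rx": 0, "ry": 0, "rz": -0.025}, {"tx": 6, "ty": -28, "tz": 0, "rx": 0, "ry": 0, "rz": -0.025}, {"tx": 6, "ty": -28, "tz": 0, "rx": 0, "ry": 0, "rz": -0.025}, {"tx": 6, "ty": -28, "tz": 0, "rx": 0, "ry": 0, "rz": -0.025}, {"tx": 6, "ty": -28, "tz": 0, "rx": 0, "ry": 0, "rz": -0.025}, {"tx": 6, "ty": -28, "tz": 0, "rx": 0, "ry": 0, "rz": -0.025}, {"tx": 7, "ty": -28, "tz": 0, "rx": 0, "ry": 0, "rz": -0.025}, {"tx": 7, "ty": -28, "tz": 0, "rx": 0, "ry": 0, "rz": -0.025}]'

```text
time: 7.7
tool_pos: [582.3, -26.9, 234.1]
tcp_rot: [3.141, 0.003, -0.192]
contact_force: [-0.1, 0.6, -2.2]
grip_width: 14.3
finger_force: 30.0
```

Emit:
carry_out --plan '[{"tx": 7, "ty": -26, "tz": 0, "rx": 0, "ry": 0, "rz": -0.025}, {"tx": 7, "ty": -26, "tz": 0, "rx": 0, "ry": 0, "rz": -0.025}, {"tx": 7, "ty": -26, "tz": 0, "rx": 0, "ry": 0, "rz": -0.025}, {"tx": 7, "ty": -25, "tz": 0, "rx": 0, "ry": 0, "rz": -0.025}, {"tx": 7, "ty": -25, "tz": 0, "rx": 0, "ry": 0, "rz": -0.025}, {"tx": 7, "ty": -25, "tz": 0, "rx": 0, "ry": 0, "rz": -0.025}, {"tx": 7, "ty": -25, "tz": 0, "rx": 0, "ry": 0, "rz": -0.025}, {"tx": 6, "ty": -25, "tz": 0, "rx": 0, "ry": 0, "rz": -0.025}, {"tx": 6, "ty": -25, "tz": 0, "rx": 0, "ry": 0, "rz": -0.025}, {"tx": 6, "ty": -20, "tz": 0, "rx": 0, "ry": 0, "rz": -0.025}, {"tx": 4, "ty": -14, "tz": 0, "rx": 0, "ry": 0, "rz": -0.025}, {"tx": 2, "ty": -8, "tz": 0, "rx": 0, "ry": 0, "rz": -0.015}]'

```text
time: 8.9
tool_pos: [655.1, -296.9, 233.3]
tcp_rot: [3.141, 0.003, -0.483]
contact_force: [-0.0, 0.0, -1.4]
grip_width: 14.4
finger_force: 30.0
```

```bash
python3 - <<'E'
from h import *
S=bot.capture("scene")[:,:,::-1];T=bot.capture("top")[:,:,::-1]
a=cv2.resize(S[100:280,80:260],(400,400),interpolation=cv2.INTER_CUBIC);b=cv2.resize(T[140:280,330:470],(400,400),interpolation=cv2.INTER_CUBIC)
cv2.imwrite("pics/over.png",np.hstack([a,b]));o=bot.get_obs();print(o["tool_pos"],o["tcp_rot"],o["joint_positions"],o["contact_force"])
E
```

```text
[ 655.24 -296.31  233.82] [ 3.14  0.   -0.48] [-0.53  0.72  0.8  -0.    1.62  1.52] [-1.05  0.13 -1.91]
```

View pics/over.png

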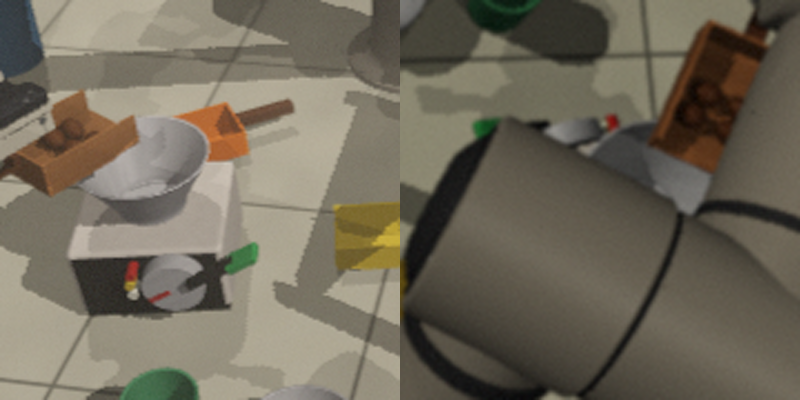

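The four nutmegs are in the pan and its lip is above the hopper: in the left panel the lip is near (135,120), with the hopper at (145,155). Next I work out the tipping path about the lip.

```bash
python3 - <<'E'
from h import *
print("corner px meas 417.5,190.8 ->",[plane("top",(417.5,190.8),z)[:2] for z in(240,260)])
from scipy.spatial.transform import Rotation as Ro
h=-.483;u=np.array([np.cos(h),np.sin(h),0]);ax=np.array([np.sin(h),-np.cos(h),0]);z=np.array([0,0,1.])
hop=np.array([506,-216,170.])
for k,th in enumerate(np.radians([0,8,16,24,32,40,50])):
    L=hop+25*u+[0,0,22 if k<3 else 18]
    r=Ro.from_rotvec(ax*th)
    print(np.degrees(th),r.as_rotvec(),L+r.apply(146*u+(17-18.8)*z))
E
```

```text
corner px meas 417.5,190.8 -> [array([ 537.88, -188.8 ]), array([ 532.67, -182.02])]
0.0 [-0. -0.  0.] [ 657.44 -295.42  190.2 ]
8.0 [-0.06 -0.12  0.  ] [ 656.4  -294.88  210.54]
16.0 [-0.13 -0.25  0.  ] [ 652.87 -293.02  230.51]
24.000000000000004 [-0.19 -0.37  0.  ] [ 646.91 -289.9   245.74]
32.0 [-0.26 -0.49  0.  ] [ 638.64 -285.56  263.84]
40.0 [-0.32 -0.62  0.  ] [ 628.21 -280.09  280.47]
50.0 [-0.41 -0.77  0.  ] [ 612.47 -271.84  298.69]
```

Emit:
carry_out --plan '[{"tx": 0, "ty": 0.4, "tz": -0.5, "rx": -0.0163, "ry": -0.0309, "rz": 0}, {"tx": 0, "ty": 0.4, "tz": -0.5, "rx": -0.0163, "ry": -0.0309, "rz": 0}, {"tx": 0, "ty": 0.4, "tz": -0.5, "rx": -0.0163, "ry": -0.0309, "rz": 0}, {"tx": 0, "ty": 0.4, "tz": -0.5, "rx": -0.0163, "ry": -0.0309, "rz": 0}, {"tx": 0, "ty": 0.4, "tz": 0, "rx": -0.0163, "ry": -0.0309, "rz": 0}, {"tx": 0, "ty": 0.4, "tz": 0, "rx": -0.0163, "ry": -0.0309, "rz": 0}, {"tx": 0, "ty": 0.4, "tz": 0, "rx": -0.0163, "ry": -0.0309, "rz": 0}, {"tx": 0, "ty": 0.4, "tz": 0, "rx": -0.0163, "ry": -0.0309, "rz": 0}, {"tx": -1.5, "ty": 0.8, "tz": 3.5, "rx": -0.0163, "ry": -0.0309, "rz": 0}, {"tx": -1.5, "ty": 0.8, "tz": 3.5, "rx": -0.0163, "ry": -0.0309, "rz": 0}, {"tx": -1.5, "ty": 0.8, "tz": 3.5, "rx": -0.0163, "ry": -0.0309, "rz": 0}, {"tx": -1.5, "ty": 0.8, "tz": 3.5, "rx": -0.0163, "ry": -0.0309, "rz": 0}]'

```text
time: 10.2
tool_pos: [649.3, -287.3, 247.4]
tcp_rot: [3.139, -0.42, -0.478]
contact_force: [0.4, 0.6, -1.1]
grip_width: 14.7
finger_force: 30.0
```

Emit:
carry_out --plan '[{"tx": -2.6, "ty": 1.4, "tz": 4.1, "rx": -0.0163, "ry": -0.0309, "rz": 0}, {"tx": -2.6, "ty": 1.4, "tz": 4.1, "rx": -0.0163, "ry": -0.0309, "rz": 0}, {"tx": -2.6, "ty": 1.4, "tz": 4.1, "rx": -0.0163, "ry": -0.0309, "rz": 0}, {"tx": -2.6, "ty": 1.4, "tz": 4.1, "rx": -0.0163, "ry": -0.0309, "rz": 0}, {"tx": -2.6, "ty": 1.4, "tz": 4.1, "rx": -0.0163, "ry": -0.0309, "rz": 0}, {"tx": -2.6, "ty": 1.4, "tz": 4.1, "rx": -0.0163, "ry": -0.0309, "rz": 0}, {"tx": -2.6, "ty": 1.4, "tz": 4.1, "rx": -0.0163, "ry": -0.0309, "rz": 0}, {"tx": -2.6, "ty": 1.4, "tz": 4.1, "rx": -0.0163, "ry": -0.0309, "rz": 0}, {"tx": -2.6, "ty": 1.4, "tz": 4.1, "rx": -0.0163, "ry": -0.0309, "rz": 0}, {"tx": -2.6, "ty": 1.4, "tz": 4.1, "rx": -0.0163, "ry": -0.0309, "rz": 0}, {"tx": -2.6, "ty": 1.4, "tz": 4.1, "rx": -0.0163, "ry": -0.0309, "rz": 0}, {"tx": -2.6, "ty": 1.4, "tz": 4.1, "rx": -0.0163, "ry": -0.0309, "rz": 0}]'

```text
time: 11.4
tool_pos: [617.9, -270.5, 296.6]
tcp_rot: [3.136, -0.839, -0.476]
contact_force: [-0.1, -0.1, -1.3]
grip_width: 14.7
finger_force: 30.0
```

Emit:
carry_out --plan '[{"tx": 0, "ty": 0, "tz": 0, "rx": 0, "ry": 0, "rz": 0}, {"tx": 0, "ty": 0, "tz": 0, "rx": 0, "ry": 0, "rz": 0}, {"tx": 0, "ty": 0, "tz": 0, "rx": 0, "ry": 0, "rz": 0}, {"tx": 0, "ty": 0, "tz": 0, "rx": 0, "ry": 0, "rz": 0}, {"tx": 0, "ty": 0, "tz": 0, "rx": 0, "ry": 0, "rz": 0}]'

```text
time: 11.9
tool_pos: [618.9, -271.9, 296.6]
tcp_rot: [3.136, -0.838, -0.478]
contact_force: [0.3, 0.2, -0.6]
grip_width: 14.6
finger_force: 30.0
```

```bash
python3 - <<'E'
from h import *
S=bot.capture("scene")[:,:,::-1];T=bot.capture("top")[:,:,::-1]
a=cv2.resize(S[100:280,60:240],(400,400),interpolation=cv2.INTER_CUBIC);b=cv2.resize(T[140:280,330:470],(400,400),interpolation=cv2.INTER_CUBIC)
cv2.imwrite("pics/pour.png",np.hstack([a,b]));o=bot.get_obs();print(o["tool_pos"],o["tcp_rot"],o["joint_positions"],o["contact_force"])
E
```

```text
[ 618.84 -271.9   296.63] [ 3.14 -0.84 -0.48] [-0.55  0.18  1.81  0.16  0.32  1.37] [ 0.58 -0.38 -1.89]
```

View pics/pour.png

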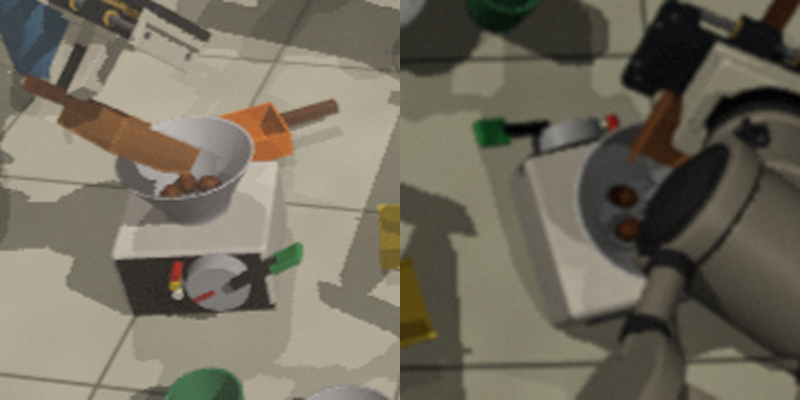

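Nutmegs lie in the hopper: three show in the left panel, near (168,190), (188,183) and (210,183). I level the scoop, back off and count them.

Emit:
carry_out --plan '[{"tx": 3, "ty": -2, "tz": 10, "rx": 0.0326, "ry": 0.0618, "rz": 0}, {"tx": 3, "ty": -2, "tz": 10, "rx": 0.0326, "ry": 0.0618, "rz": 0}, {"tx": 3, "ty": -2, "tz": 0, "rx": 0.0326, "ry": 0.0618, "rz": 0}, {"tx": 3, "ty": -2, "tz": 0, "rx": 0.0326, "ry": 0.0618, "rz": 0}, {"tx": 3, "ty": -2, "tz": -5, "rx": 0.0326, "ry": 0.0618, "rz": 0}, {"tx": 3, "ty": -2, "tz": -5, "rx": 0.0326, "ry": 0.0618, "rz": 0}, {"tx": 3, "ty": -2, "tz": -5, "rx": 0.0326, "ry": 0.0618, "rz": 0}, {"tx": 3, "ty": -2, "tz": -5, "rx": 0.0326, "ry": 0.0618, "rz": 0}, {"tx": 3, "ty": -2, "tz": -5, "rx": 0.0326, "ry": 0.0618, "rz": 0}, {"tx": 3, "ty": -2, "tz": -5, "rx": 0.0326, "ry": 0.0618, "rz": 0}, {"tx": 3, "ty": -2, "tz": -5, "rx": 0.0326, "ry": 0.0618, "rz": 0}, {"tx": 3, "ty": -2, "tz": -5, "rx": 0.0326, "ry": 0.0618, "rz": 0}]'

```text
time: 13.2
tool_pos: [655.1, -296.1, 276.7]
tcp_rot: [3.141, 0.002, -0.48]
contact_force: [0.2, -1.1, -1.9]
grip_width: 14.4
finger_force: 30.0
```

```bash
python3 - <<'E'
from h import *
S=bot.capture("scene")[:,:,::-1];T=bot.capture("top")[:,:,::-1]
a=cv2.resize(S[100:240,60:200],(400,400),interpolation=cv2.INTER_CUBIC);b=cv2.resize(T[140:280,330:470],(400,400),interpolation=cv2.INTER_CUBIC)
cv2.imwrite("pics/after.png",np.hstack([a,b]));o=bot.get_obs();print(o["tool_pos"],o["tcp_rot"],o["joint_positions"],o["contact_force"])
E
```

```text
[ 655.69 -296.75  272.65] [ 3.14  0.   -0.48] [-0.53  0.72  0.7  -0.    1.73  1.52] [ 0.06 -0.38 -2.27]
```

View pics/after.png

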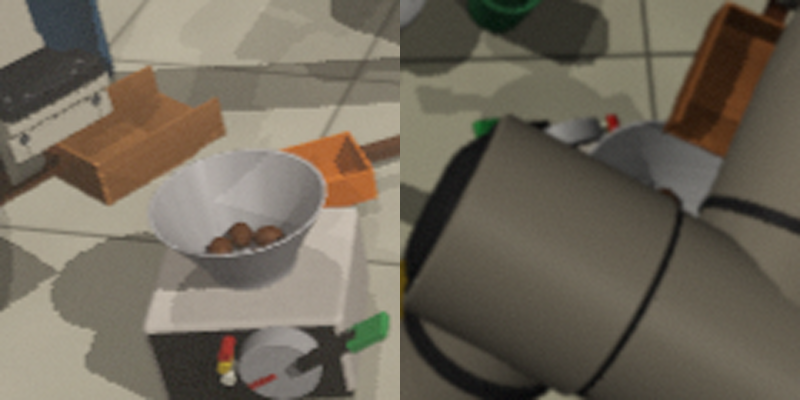

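The scoop is empty and three nutmegs show in the hopper. The fourth is probably behind the near wall, and I'll check from the top once the arm is clear. I carry the scoop back to its place.

Emit:
carry_out --plan '[{"tx": -10, "ty": 42, "tz": 0, "rx": 0, "ry": 0, "rz": 0.042}, {"tx": -10, "ty": 42, "tz": 0, "rx": 0, "ry": 0, "rz": 0.042}, {"tx": -10, "ty": 42, "tz": 0, "rx": 0, "ry": 0, "rz": 0.042}, {"tx": -10, "ty": 42, "tz": 0, "rx": 0, "ry": 0, "rz": 0.042}, {"tx": -10, "ty": 42, "tz": 0, "rx": 0, "ry": 0, "rz": 0.042}, {"tx": -10, "ty": 42, "tz": 0, "rx": 0, "ry": 0, "rz": 0.042}, {"tx": -10, "ty": 42, "tz": 0, "rx": 0, "ry": 0, "rz": 0.042}, {"tx": -10, "ty": 42, "tz": 0, "rx": 0, "ry": 0, "rz": 0.042}, {"tx": -10, "ty": 42, "tz": 0, "rx": 0, "ry": 0, "rz": 0.042}, {"tx": -10, "ty": 42, "tz": 0, "rx": 0, "ry": 0, "rz": 0.042}, {"tx": -10, "ty": 42, "tz": 0, "rx": 0, "ry": 0, "rz": 0.042}, {"tx": -10, "ty": 42, "tz": 0, "rx": 0, "ry": 0, "rz": 0.042}]'

```text
time: 14.5
tool_pos: [533.8, 209.8, 277.6]
tcp_rot: [-3.141, -0.004, 0.025]
contact_force: [0.1, 0.4, -0.7]
grip_width: 14.4
finger_force: 30.0
```

Emit:
carry_out --plan '[{"tx": -11, "ty": 36, "tz": 0, "rx": 0, "ry": 0, "rz": 0.035}, {"tx": -11, "ty": 36, "tz": 0, "rx": 0, "ry": 0, "rz": 0.035}, {"tx": 0, "ty": 0, "tz": -40, "rx": 0, "ry": 0, "rz": 0}, {"tx": 0, "ty": 0, "tz": -40, "rx": 0, "ry": 0, "rz": 0}, {"tx": 0, "ty": 0, "tz": -40, "rx": 0, "ry": 0, "rz": 0}, {"tx": 0, "ty": 0, "tz": -40, "rx": 0, "ry": 0, "rz": 0}, {"tx": 0, "ty": 0, "tz": -35, "rx": 0, "ry": 0, "rz": 0}, {"tx": 0, "ty": 0, "tz": -20, "rx": 0, "ry": 0, "rz": 0}, {"tx": 0, "ty": 0, "tz": -15, "rx": 0, "ry": 0, "rz": 0}, {"tx": 0, "ty": 0, "tz": 0, "rx": 0, "ry": 0, "rz": 0}, {"tx": 0, "ty": 0, "tz": 0, "rx": 0, "ry": 0, "rz": 0}, {"tx": 0, "ty": 0, "tz": 0, "rx": 0, "ry": 0, "rz": 0}]'

```text
time: 15.7
tool_pos: [513.5, 280.5, 48.4]
tcp_rot: [-3.141, -0.003, 0.094]
contact_force: [0.5, -0.4, -1.1]
grip_width: 14.8
finger_force: 30.0
```

Emit:
carry_out --plan '[{"tx": 0, "ty": 0, "tz": -15, "rx": 0, "ry": 0, "rz": 0}, {"tx": 0, "ty": 0, "tz": -10, "rx": 0, "ry": 0, "rz": 0}, {"tx": 0, "ty": 0, "tz": -5, "rx": 0, "ry": 0, "rz": 0}, {"tx": 0, "ty": 0, "tz": -3, "rx": 0, "ry": 0, "rz": 0}, {"tx": 0, "ty": 0, "tz": -2, "rx": 0, "ry": 0, "rz": 0}, {"tx": 0, "ty": 0, "tz": 0, "rx": 0, "ry": 0, "rz": 0}, {"tx": 0, "ty": 0, "tz": 0, "rx": 0, "ry": 0, "rz": 0}]'

```text
time: 16.4
tool_pos: [512.9, 280.3, 12.1]
tcp_rot: [-3.142, -0.0, 0.094]
contact_force: [-0.3, -0.7, -1.3]
grip_width: 15.1
finger_force: 30.0
```

Emit:
carry_out --plan '[{"tx": 0, "ty": 0, "tz": -1, "rx": 0, "ry": 0, "rz": 0}, {"tx": 0, "ty": 0, "tz": -1, "rx": 0, "ry": 0, "rz": 0}, {"tx": 0, "ty": 0, "tz": 0, "rx": 0, "ry": 0, "rz": 0}, {"tx": 0, "ty": 0, "tz": 0, "rx": 0, "ry": 0, "rz": 0}]'

```text
time: 16.8
tool_pos: [513.3, 280.3, 10.2]
tcp_rot: [-3.141, -0.001, 0.094]
contact_force: [2.3, 0.1, 2.4]
grip_width: 14.5
finger_force: 30.0
```

Emit:
carry_out --plan '[{"tx": 0, "ty": 0, "tz": 0, "rx": 0, "ry": 0, "rz": 0}, {"tx": 0, "ty": 0, "tz": 0, "rx": 0, "ry": 0, "rz": 0}, {"tx": 0, "ty": 0, "tz": 0, "rx": 0, "ry": 0, "rz": 0}, {"tx": 0, "ty": 0, "tz": 0, "rx": 0, "ry": 0, "rz": 0}, {"tx": 0, "ty": 0, "tz": 0, "rx": 0, "ry": 0, "rz": 0}, {"tx": 0, "ty": 0, "tz": 0, "rx": 0, "ry": 0, "rz": 0}, {"tx": 0, "ty": 0, "tz": 0, "rx": 0, "ry": 0, "rz": 0}, {"tx": 0, "ty": 0, "tz": 0, "rx": 0, "ry": 0, "rz": 0}, {"tx": 0, "ty": 0, "tz": 0, "rx": 0, "ry": 0, "rz": 0}, {"tx": 0, "ty": 0, "tz": 0, "rx": 0, "ry": 0, "rz": 0}]' --gripper 0

```text
time: 17.8
tool_pos: [512.7, 280.2, 9.7]
tcp_rot: [3.141, 0.0, 0.094]
contact_force: [0.6, -0.1, 0.1]
grip_width: 89.5
finger_force: 0.0
```

Emit:
carry_out --plan '[{"tx": 0, "ty": 0, "tz": 10, "rx": 0, "ry": 0, "rz": 0}, {"tx": 0, "ty": 0, "tz": 20, "rx": 0, "ry": 0, "rz": 0}, {"tx": 0, "ty": 0, "tz": 30, "rx": 0, "ry": 0, "rz": 0}, {"tx": 0, "ty": 0, "tz": 40, "rx": 0, "ry": 0, "rz": 0}, {"tx": 0, "ty": 0, "tz": 40, "rx": 0, "ry": 0, "rz": 0}, {"tx": 0, "ty": 0, "tz": 40, "rx": 0, "ry": 0, "rz": 0}, {"tx": 0, "ty": -30, "tz": 40, "rx": 0, "ry": 0, "rz": 0.1}, {"tx": 0, "ty": -40, "tz": 20, "rx": 0, "ry": 0, "rz": 0.1}, {"tx": 0, "ty": -40, "tz": 0, "rx": 0, "ry": 0, "rz": 0.1}, {"tx": 0, "ty": -40, "tz": 0, "rx": 0, "ry": 0, "rz": 0.1}, {"tx": 0, "ty": 0, "tz": 0, "rx": 0, "ry": 0, "rz": 0.1}]'

```text
time: 18.9
tool_pos: [512.8, 126.0, 251.0]
tcp_rot: [3.139, -0.0, 0.593]
contact_force: [0.3, 1.4, 0.4]
grip_width: 91.8
finger_force: 0.0
```

```bash
python3 - <<'E'
from h import *
S=bot.capture("scene")[:,:,::-1];T=bot.capture("top")[:,:,::-1]
a=cv2.resize(S[150:290,270:410],(400,400),interpolation=cv2.INTER_CUBIC);b=cv2.resize(T[140:280,345:485],(400,400),interpolation=cv2.INTER_CUBIC)
cv2.imwrite("pics/set.png",np.hstack([a,b]));o=bot.get_obs();print(o["time"],o["tool_pos"],o["tcp_rot"],o["joint_positions"],o["grip_width"])
for n,im,bx in(("top",T,(345,170,385,200)),("scene",S,(170,200,205,230))):
    for x in blobs(im,(45,100,40),(85,255,255),bx): print(n,"pad",x[:3])
E
```

```text
19.0 [512.76 129.13 250.71] [ 3.14 -0.    0.59] [0.1  0.32 1.43 0.   1.39 1.08] 91.86760560980649
top pad (np.int32(93), array([361.4 , 185.94]), array([356, 182,  13,   9]))
scene pad (np.int32(95), array([189.12, 215.47]), array([182, 210,  14,  12]))
```

View pics/set.png

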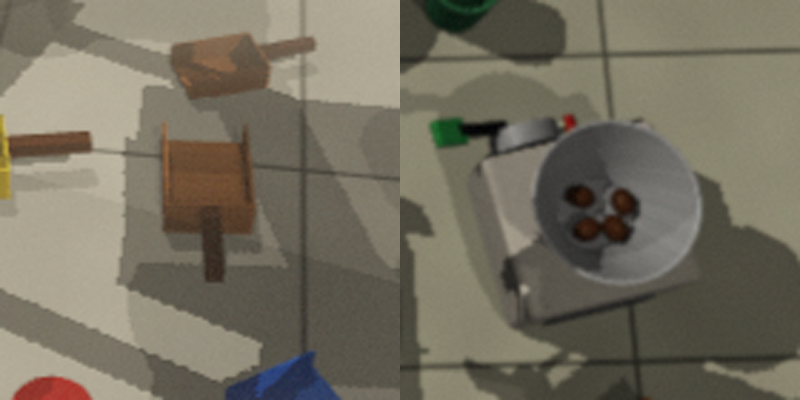

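All four nutmegs lie in the hopper, near (580,197), (625,202), (587,230) and (615,230) in the right panel. The scoop stands flat and empty at (208,195) in the left panel. Next is the dial, with the fingers closed.

Emit:
carry_out --plan '[{"tx": 6.5, "ty": -18, "tz": -6, "rx": 0, "ry": 0, "rz": 0.13}, {"tx": 6.5, "ty": -18, "tz": -6, "rx": 0, "ry": 0, "rz": 0.13}, {"tx": 6.5, "ty": -18, "tz": -6, "rx": 0, "ry": 0, "rz": 0.13}, {"tx": 6.5, "ty": -18, "tz": -6, "rx": 0, "ry": 0, "rz": 0.13}, {"tx": 6.5, "ty": -18, "tz": -6, "rx": 0, "ry": 0, "rz": 0.13}, {"tx": 6.5, "ty": -18, "tz": -6, "rx": 0, "ry": 0, "rz": 0.13}, {"tx": 6.5, "ty": -18, "tz": -6, "rx": 0, "ry": 0, "rz": 0.13}, {"tx": 6.5, "ty": -18, "tz": -6, "rx": 0, "ry": 0, "rz": 0.13}, {"tx": 6.5, "ty": -18, "tz": -6, "rx": 0, "ry": 0, "rz": 0.13}, {"tx": 6, "ty": -17, "tz": -7, "rx": -0.098, "ry": -0.019, "rz": 0}, {"tx": 6, "ty": -17, "tz": -7, "rx": -0.098, "ry": -0.019, "rz": 0}, {"tx": 6, "ty": -17, "tz": -7, "rx": -0.098, "ry": -0.019, "rz": 0}]' --gripper 1

```text
time: 20.2
tool_pos: [590.2, -82.8, 175.4]
tcp_rot: [3.139, 0.304, 1.761]
contact_force: [-0.8, -0.5, -0.5]
grip_width: 1.7
finger_force: 0.0
```

```bash
python3 - <<'E'
from h import *
from scipy.spatial.transform import Rotation as Ro
o=bot.get_obs();r=Ro.from_euler('xyz',o["tcp_rot"]).as_matrix();print(o["tool_pos"],o["grip_width"],o["joint_positions"]);print(r)
E
```

```text
[590.17 -82.77 175.37] 1.657748797606707 [-0.1   0.46  1.46 -0.32  1.14 -0.17]
[[-0.18  0.98  0.06]
 [ 0.94  0.19 -0.29]
 [-0.3   0.   -0.95]]
```

Emit:
carry_out --plan '[{"tx": 0, "ty": 0, "tz": -10, "rx": 0, "ry": 0, "rz": 0}, {"tx": 0, "ty": 0, "tz": -10, "rx": 0, "ry": 0, "rz": 0}, {"tx": 0, "ty": 0, "tz": -10, "rx": 0, "ry": 0, "rz": 0}, {"tx": 0, "ty": 0, "tz": -10, "rx": 0, "ry": 0, "rz": 0}, {"tx": 0, "ty": 0, "tz": -10, "rx": 0, "ry": 0, "rz": 0}, {"tx": 0, "ty": 0.7, "tz": -6, "rx": 0, "ry": 0, "rz": 0}, {"tx": 0, "ty": 0.7, "tz": -6, "rx": 0, "ry": 0, "rz": 0}, {"tx": 0, "ty": 0.7, "tz": -6, "rx": 0, "ry": 0, "rz": 0}, {"tx": 0, "ty": 0.7, "tz": -6, "rx": 0, "ry": 0, "rz": 0}, {"tx": 0, "ty": 0.7, "tz": -6, "rx": 0, "ry": 0, "rz": 0}, {"tx": 0, "ty": 0.7, "tz": -6, "rx": 0, "ry": 0, "rz": 0}, {"tx": 0, "ty": 0.7, "tz": -6, "rx": 0, "ry": 0, "rz": 0}]'

```text
time: 21.4
tool_pos: [589.4, -75.9, 83.1]
tcp_rot: [3.14, 0.298, 1.764]
contact_force: [-1.0, 4.0, 3.9]
grip_width: 0.1
finger_force: 2.3
```

```bash
python3 - <<'E'
from h import *
S=bot.capture("scene")[:,:,::-1]
for x in blobs(S,(45,100,40),(85,255,255),(160,195,215,265)): print("pad",x[:3])
o=bot.get_obs();print(o["tool_pos"],o["contact_force"])
E
```

```text
pad (np.int32(17), array([188.76, 224.41]), array([186, 223,   8,   4]))
[589.05 -76.3   81.92] [0.14 2.95 1.71]
```

Emit:
carry_out --plan '[{"tx": 0, "ty": 0, "tz": -5, "rx": 0, "ry": 0, "rz": 0}, {"tx": 0, "ty": 0, "tz": -5, "rx": 0, "ry": 0, "rz": 0}, {"tx": 0, "ty": 0, "tz": -5, "rx": 0, "ry": 0, "rz": 0}, {"tx": 0, "ty": 0, "tz": -5, "rx": 0, "ry": 0, "rz": 0}, {"tx": 0, "ty": 0, "tz": -5, "rx": 0, "ry": 0, "rz": 0}, {"tx": 0, "ty": 0, "tz": -5, "rx": 0, "ry": 0, "rz": 0}, {"tx": 0, "ty": 0, "tz": -5, "rx": 0, "ry": 0, "rz": 0}, {"tx": 0, "ty": 0, "tz": -5, "rx": 0, "ry": 0, "rz": 0}, {"tx": 0, "ty": 0, "tz": -5, "rx": 0, "ry": 0, "rz": 0}, {"tx": 0, "ty": 0, "tz": 0, "rx": 0, "ry": 0, "rz": 0}, {"tx": 0, "ty": 0, "tz": 0, "rx": 0, "ry": 0, "rz": 0}]'

```text
time: 22.55
tool_pos: [589.4, -78.1, 37.8]
tcp_rot: [-3.141, 0.3, 1.764]
contact_force: [0.5, 0.3, 4.5]
grip_width: 0.4
finger_force: 2.0
```

```bash
python3 - <<'E'
from h import *
S=bot.capture("scene")[:,:,::-1]
for x in blobs(S,(45,100,40),(85,255,255),(160,195,215,265)): print("pad",x[:3])
cv2.imwrite("pics/press.png",cv2.resize(S[180:280,100:240],(784,560),interpolation=cv2.INTER_CUBIC))
o=bot.get_obs();print(o["time"],o["tool_pos"],o["contact_force"],o["finger_force"])
E
```

```text
22.6 [589.37 -78.16  38.  ] [1.12 0.35 4.29] 1.9865280512021855
```

View pics/press.png

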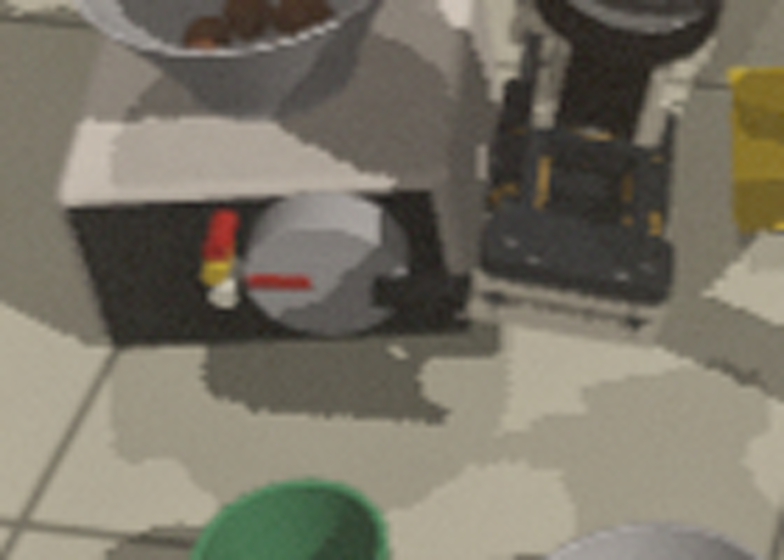

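The picture shows the fingers on the paddle, which they hide. The pointer runs from (250,282) to (310,283) and the red stud is near (225,220). I compare the pointer ray angles with the rest picture.

```bash
cat > dial.py <<'E'
from h import *
def red(im,bx=(128,205,172,245)):
    o=[]
    for lo,hi in(((0,140,60),(8,255,255)),((172,140,60),(180,255,255))): pass
    x0,y0,x1,y1=bx;h=cv2.cvtColor(im,cv2.COLOR_BGR2HSV)[y0:y1,x0:x1]
    m=cv2.inRange(h,(0,110,50),(8,255,255))|cv2.inRange(h,(172,110,50),(180,255,255))
    n,l,s,c=cv2.connectedComponentsWithStats(m)
    return [(s[i,4],c[i]+[x0,y0],np.argwhere(l==i)[:,::-1]+[x0,y0]) for i in range(1,n) if s[i,4]>4]
yaw=.19;mx=np.array([np.cos(yaw),np.sin(yaw),0]);my=np.array([-np.sin(yaw),np.cos(yaw),0]);O=np.array([505,-215,0.])
def onmill(uv,xp):
    o,d=ray("scene",uv);s=(xp-(o-O)@mx)/(d@mx);p=o+s*d-O;return np.array([p@my,p[2]])
E
python3 - <<'E'
from dial import *
im1=cv2.imread("pics/scene0.png");im2=bot.capture("scene")[:,:,::-1].copy()
for im in(im1,im2):
    for a,c,p in red(im):
        q=np.array([onmill(x,112) for x in p]);m=q.mean(0);u=np.linalg.svd(q-m)[2][0];u=u*np.sign(u[0])
        v=m-[30,66];print(a,c,"mill yz",m,"line ang",np.arctan2(u[1],u[0]),"ang about axis",np.arctan2(-v[1],-v[0]),np.hypot(*v))
E
```

```text
47 [138.96 221.17] mill yz [ -4.75 105.13] line ang 1.1093990691617654 ang about axis -0.844611101250011 52.32746396906982
18 [151.11 233.11] mill yz [15.76 64.34] line ang 0.5251796644756886 ang about axis 0.11607617627379128 14.340190912359136
45 [138.89 221.18] mill yz [ -4.91 105.11] line ang 1.0902913599001853 ang about axis -0.8421187953094773 52.42450493921041
21 [149.14 229.71] mill yz [13.33 76.  ] line ang -0.13925293494450164 ang about axis -0.5403989865262228 19.444993943813415
```

The pointer reads only about 0.62 rad, though the tool is already at z 38. I step down carefully, watching pointer and force.

Emit:
carry_out --plan '[{"tx": 0, "ty": 0, "tz": -2, "rx": 0, "ry": 0, "rz": 0}, {"tx": 0, "ty": 0, "tz": -2, "rx": 0, "ry": 0, "rz": 0}, {"tx": 0, "ty": 0, "tz": -2, "rx": 0, "ry": 0, "rz": 0}, {"tx": 0, "ty": 0, "tz": 0, "rx": 0, "ry": 0, "rz": 0}, {"tx": 0, "ty": 0, "tz": 0, "rx": 0, "ry": 0, "rz": 0}]'

```text
time: 23.15
tool_pos: [589.4, -78.3, 31.9]
tcp_rot: [-3.141, 0.3, 1.764]
contact_force: [-0.2, -2.5, 5.3]
grip_width: 0.3
finger_force: 2.2
```

```bash
cat > rd.py <<'E'
from dial import *
im=bot.capture("scene")[:,:,::-1].copy()
for a,c,p in red(im):
    q=np.array([onmill(x,118) for x in p]);m=q.mean(0);u=np.linalg.svd(q-m)[2][0];u=u*np.sign(u[0])
    print(a,c,"mill yz",m,"line ang",np.arctan2(u[1],u[0]))
o=bot.get_obs();print(o["tool_pos"],o["contact_force"],o["moment"],o["finger_force"])
T=bot.capture("top")[:,:,::-1].copy()
for n,i,bx in(("scene",im,(150,195,230,270)),("top",T,(335,165,395,215))):
    for x in blobs(i,(45,90,30),(85,255,255),bx,3): print(n,"green",x[:3])
E
python3 rd.py; python3 - <<'E'
from h import *
# expected pixel of TCP and rest/now pad outline
o=bot.get_obs()
print("tcp px",proj("scene",o["tool_pos"]),proj("top",o["tool_pos"]))
for d in(0,.62,.9):
    a=.5-d;print(d,[proj("scene",np.array([505,-215,0])+x*np.array([.982,.189,0])+(30+r*np.cos(a))*np.array([-.189,.982,0])+[0,0,66+r*np.sin(a)]) for x in(121,) for r in(74,110)])
E
```

```text
45 [139.   221.07] mill yz [ -2.33 111.16] line ang 1.0980069617679813
22 [149.  229.5] mill yz [15.24 82.66] line ang -0.03932675654031484
[589.45 -78.29  31.96] [ 0.01 -2.96  4.86] [-0.49 -0.21 -0.01] 2.2092135398997925
scene green (np.int32(19), array([153.68, 267.05]), array([150, 266,   9,   4]))
scene green (np.int32(3), array([162.  , 267.67]), array([161, 267,   3,   2]))
tcp px [195.83 240.  ] [354.65 193.35]
0 [array([181.59, 223.58]), array([194.22, 217.79])]
0.62 [array([187.86, 236.66]), array([203.01, 237.41])]
0.9 [array([186.8 , 242.46]), array([201.18, 245.92])]
```

```bash
cat > ptr.py <<'E'
from dial import *
def ptr(im,xp=112):
    x0,y0,x1,y1=143,222,162,242
    b=im[y0:y1,x0:x1].astype(float);w=np.clip(b[:,:,2]-np.maximum(b[:,:,0],b[:,:,1])-22,0,None)
    v,u=np.mgrid[y0:y1,x0:x1];k=w>0
    q=np.array([onmill((a,c),xp) for a,c in zip(u[k],v[k])]);ww=w[k]
    m=np.average(q,axis=0,weights=ww);C=np.cov(q.T,aweights=ww);e,V=np.linalg.eigh(C);d=V[:,1]*np.sign(V[0,1])
    return m,np.arctan2(d[1],d[0]),np.sqrt(e),k.sum(),(u[k]@ww/ww.sum(),v[k]@ww/ww.sum())
E
python3 - <<'E'
from ptr import *
print(ptr(cv2.imread("pics/scene0.png")))
im=np.mean([bot.capture("scene")[:,:,::-1].astype(float) for _ in range(4)],0)
print(ptr(im))
x=im[222:242,143:162];print((x[:,:,2]-np.maximum(x[:,:,0],x[:,:,1])).astype(int)[2:16])
s=cv2.imread("pics/scene0.png").astype(float)[222:242,143:162];print((s[:,:,2]-np.maximum(s[:,:,0],s[:,:,1])).astype(int)[4:19])
E
```

```text
(array([16.88, 64.57]), np.float64(0.5087225509580988), array([1.82, 7.85]), np.int64(26), (np.float64(151.56436781609196), np.float64(233.02758620689656)))
(array([14.13, 76.78]), np.float64(-0.1420192095625233), array([2.13, 7.43]), np.int64(33), (np.float64(149.41799437675726), np.float64(229.47403936269916)))
[[ 4  2  4  4  4  4  4  4  3  3  4  4  4  5  4  3  4  4  3]
 [ 1  3  5  3  5  4  3  4  5  4  4  4  4  4  4  4  3  3  4]
 [ 3  4  3  3  4  3  4  4  4  4  4  4  5  4  5  5  5  5  4]
 [ 4  5  8  8  6  4  4  3  4  4  3  4  4  4  5  4  5  4  4]
 [ 5 21 39 41 30 18 15 15 16 16 15 13  9  4  4  2  4  4  4]
 [14 56 91 94 97 96 90 81 82 83 75 62 33  4  4  3  4  4  3]
 [12 42 62 57 63 72 71 74 77 77 82 84 38  4  4  4  4  5  3]
 [ 2  3  4  5  8 19 18 25 33 32 38 47 24  4  4  3  4  4  3]
 [ 4  3  5  3  4  4  4  4  3  4  3  5  5  3  4  4  3  3  3]
 [ 3  1  2  4  3  4  5  4  4  3  4  4  4  5  3  5  4  3  3]
 [ 2  2  3  4  3  4  4  4  5  3  3  4  4  3  4  5  3  3  4]
 [ 3  1  3  3  3  4  4  4  3  4  3  2  3  2  3  3  4  4  4]
 [ 0  2  2  2  1  3  4  4  3  3  2  3  2  2  2  3  4  2  3]
 [ 2 
[... 256 characters left out ...]
 3  2  6  4  3  7  1  3  4  3  3  3  4]
 [ 3  4  5  4  4  3  5  4  5  6  5  9 12 10  4  5  5  2  2]
 [ 2  5  5  6  4  2  4  7 10 11 22 54 79 42  7  4  1  4  4]
 [ 2  5  3  4  5  6 10 19 43 52 76 70 65 44 17  5  4  5  2]
 [ 6  5  2  7  7 21 43 54 71 73 62 44 17  4  3  3  6  4  3]
 [ 2  3  1 22 40 54 69 66 63 45 20  3  5  3  5  3  4  6  5]
 [ 3 -3  2 13 47 67 53 35 19  6  4  3  4  2  3  5  5  4  4]
 [ 3  6  4  5 10 31 21  4  2  3  4  5  4  6  3  3  3  3  3]
 [ 0  0  2  3  0  4  3  3  5  3  1  4  6  6  5  3  3  7  6]
 [ 3  0  4  4  4  1  3  4  1  5  6  6  2  4  3  2  4  4  2]
 [ 2  2  4  0  3  6  2  4  1  4  1  3  2  2  4  2  3  5  3]
 [-1  4  2  2  2  1  5  3  0  4  2  1  2  5  2  2  5  6  4]]
```

Emit:
carry_out --plan '[{"tx": 0, "ty": 0, "tz": 5, "rx": 0, "ry": 0, "rz": 0}, {"tx": 0, "ty": 0, "tz": 5, "rx": 0, "ry": 0, "rz": 0}, {"tx": 0, "ty": 0, "tz": 5, "rx": 0, "ry": 0, "rz": 0}, {"tx": 0, "ty": 0, "tz": 5, "rx": 0, "ry": 0, "rz": 0}, {"tx": 0, "ty": 0, "tz": 0, "rx": 0, "ry": 0, "rz": 0}, {"tx": 0, "ty": 0, "tz": 0, "rx": 0, "ry": 0, "rz": 0}]'

```text
time: 24.05
tool_pos: [589.2, -77.7, 51.7]
tcp_rot: [-3.141, 0.299, 1.764]
contact_force: [1.3, 0.2, 1.8]
grip_width: 0.4
finger_force: 1.1
```

```bash
cat > q.py <<'E'
from ptr import *
im=np.mean([bot.capture("scene")[:,:,::-1].astype(float) for _ in range(2)],0)
r=ptr(im);print("dial",.509-r[1]-.0+.0,r[3],r[4])
o=bot.get_obs();print(o["time"],o["tool_pos"],o["contact_force"],o["moment"],o["finger_force"])
for x in blobs(im.astype(np.uint8),(45,90,30),(85,255,255),(165,195,230,262),3): print("green",x[:3])
E
python3 q.py
```

```text
dial 0.4714676561319078 28 (np.float64(148.65653040877368), np.float64(230.463110667996))
24.15 [589.16 -77.77  51.5 ] [0.41 1.06 2.49] [ 0.35 -0.15 -0.01] 1.0908166650915518
```

Emit:
carry_out --plan '[{"tx": 0, "ty": 0, "tz": 10, "rx": 0, "ry": 0, "rz": 0}, {"tx": 0, "ty": 0, "tz": 10, "rx": 0, "ry": 0, "rz": 0}, {"tx": 0, "ty": 0, "tz": 10, "rx": 0, "ry": 0, "rz": 0}, {"tx": 0, "ty": 0, "tz": 10, "rx": 0, "ry": 0, "rz": 0}, {"tx": 0, "ty": 0, "tz": 8, "rx": 0, "ry": 0, "rz": 0}, {"tx": 0, "ty": 0, "tz": 0, "rx": 0, "ry": 0, "rz": 0}, {"tx": 0, "ty": 0, "tz": 0, "rx": 0, "ry": 0, "rz": 0}]'

```text
time: 24.85
tool_pos: [589.4, -77.7, 99.8]
tcp_rot: [3.141, 0.299, 1.764]
contact_force: [0.8, -0.2, 1.5]
grip_width: 0.4
finger_force: 1.3
```

```bash
python3 q.py; python3 - <<'E'
from h import *
S=bot.capture("scene")[:,:,::-1]
o=bot.get_obs();print("tcp px",proj("scene",o["tool_pos"]))
h=cv2.cvtColor(S.copy(),cv2.COLOR_BGR2HSV)
for v in range(200,236,2):
    print(v,''.join('g' if (40<h[v,u,0]<90 and h[v,u,1]>90) else '#' if h[v,u,2]<60 else '+' if h[v,u,2]<110 else '.' for u in range(160,222)))
E
```

```text
dial 0.014679384193609313 25 (np.float64(151.25845737483084), np.float64(233.03382949932342))
24.95 [589.39 -77.63  99.54] [0.63 1.06 2.31] [ 0.22 -0.25  0.08] 1.504179272451438
green (np.int32(33), array([185.79, 219.61]), array([181, 218,  11,   5]))
tcp px [192.52 220.22]
200 +++++++++++++++++++++++++++++++#++#+++#+++#####+#++++++.......
202 ++++++++++++++++++++++++++++++#+##+++++++++++##+##+#+++#+.....
204 ++++++++++++++++++++++###+++++++++#+++++#++++#####+##+#+++....
206 ++++++++++++++++++++.++##########+#++++++#++++++++#+++++#+....
208 ++++++++++++++++++++....++++++###############+++++++++#+#.....
210 +++++++++++++++++++.+.............+++++++#+#########+#++++....
212 ..................+++.+++++.++++............+++++++++##++.....
214 ..+++++++++######++.............+..+++++++....................
216 .....+++#########+++........................++.++++++.........
218 ........++#############+ggggggg...................+...........
220 +++++...+++##########+gggggggg................................
222 +++++++++#############++++....................................
224 +++++++############+..........................................
226 ++++###############...........................................
228 ++++######+++######+..........................................
230 +++++++++++++#######..........................................
232 +++++++++..+########+.........................................
234 ++++++++..++########+.........................................
```

Contact begins about 20 mm lower in reported z than expected, and the dial tracks the tool steadily with that offset. I press further down by that amount and judge by the pointer.

Emit:
carry_out --plan '[{"tx": 0, "ty": 0, "tz": -8, "rx": 0, "ry": 0, "rz": 0}, {"tx": 0, "ty": 0, "tz": -8, "rx": 0, "ry": 0, "rz": 0}, {"tx": 0, "ty": 0, "tz": -8, "rx": 0, "ry": 0, "rz": 0}, {"tx": 0, "ty": 0, "tz": -8, "rx": 0, "ry": 0, "rz": 0}, {"tx": 0, "ty": 0, "tz": -8, "rx": 0, "ry": 0, "rz": 0}, {"tx": 0, "ty": 0, "tz": -8, "rx": 0, "ry": 0, "rz": 0}, {"tx": 0, "ty": 0, "tz": -8, "rx": 0, "ry": 0, "rz": 0}, {"tx": 0, "ty": 0, "tz": -8, "rx": 0, "ry": 0, "rz": 0}, {"tx": 0, "ty": 0, "tz": -6, "rx": 0, "ry": 0, "rz": 0}, {"tx": 0, "ty": 0, "tz": -5, "rx": 0, "ry": 0, "rz": 0}, {"tx": 0, "ty": 0, "tz": 0, "rx": 0, "ry": 0, "rz": 0}, {"tx": 0, "ty": 0, "tz": 0, "rx": 0, "ry": 0, "rz": 0}]'

```text
time: 26.2
tool_pos: [589.2, -78.1, 24.7]
tcp_rot: [-3.141, 0.3, 1.764]
contact_force: [-0.3, -0.7, 4.3]
grip_width: 0.4
finger_force: 1.7
```

```bash
python3 q.py
```

```text
dial 0.7296548842363683 33 (np.float64(149.51214882308275), np.float64(229.12680334092636))
26.3 [589.18 -78.08  24.95] [-0.35 -2.9   4.24] [-0.31 -0.03 -0.09] 1.7368685233759606
```

Emit:
carry_out --plan '[{"tx": 0, "ty": 0, "tz": -3, "rx": 0, "ry": 0, "rz": 0}, {"tx": 0, "ty": 0, "tz": -2, "rx": 0, "ry": 0, "rz": 0}, {"tx": 0, "ty": 0, "tz": 0, "rx": 0, "ry": 0, "rz": 0}, {"tx": 0, "ty": 0, "tz": 0, "rx": 0, "ry": 0, "rz": 0}]'

```text
time: 26.7
tool_pos: [589.3, -77.8, 19.7]
tcp_rot: [-3.141, 0.299, 1.764]
contact_force: [-0.2, 0.1, 3.2]
grip_width: -0.0
finger_force: 1.5
```

```bash
python3 q.py
```

```text
dial 0.7732859629764716 32 (np.float64(149.4699890869407), np.float64(228.8603128410331))
26.8 [589.3  -77.74  19.72] [ 0.77 -0.08  3.77] [-0.05 -0.16  0.  ] 1.4753045834368095
```

Emit:
carry_out --plan '[{"tx": 0, "ty": 0, "tz": -3, "rx": 0, "ry": 0, "rz": 0}, {"tx": 0, "ty": 0, "tz": -3, "rx": 0, "ry": 0, "rz": 0}, {"tx": 0, "ty": 0, "tz": -3, "rx": 0, "ry": 0, "rz": 0}, {"tx": 0, "ty": 0, "tz": 0, "rx": 0, "ry": 0, "rz": 0}, {"tx": 0, "ty": 0, "tz": 0, "rx": 0, "ry": 0, "rz": 0}]'

```text
time: 27.3
tool_pos: [589.4, -77.9, 10.7]
tcp_rot: [-3.141, 0.299, 1.764]
contact_force: [0.4, -0.3, 6.0]
grip_width: 0.6
finger_force: 2.1
```

```bash
python3 q.py
```

```text
dial 0.8888400434714208 32 (np.float64(149.7670157068063), np.float64(228.46110695587134))
27.4 [589.35 -77.82  10.83] [ 0.93 -0.54  5.17] [-0.21 -0.2   0.04] 2.113725716553745
```

Emit:
carry_out --plan '[{"tx": 0, "ty": 0, "tz": -2, "rx": 0, "ry": 0, "rz": 0}, {"tx": 0, "ty": 0, "tz": 0, "rx": 0, "ry": 0, "rz": 0}, {"tx": 0, "ty": 0, "tz": 0, "rx": 0, "ry": 0, "rz": 0}, {"tx": 0, "ty": 0, "tz": 0, "rx": 0, "ry": 0, "rz": 0}]'

```text
time: 27.8
tool_pos: [589.4, -78.0, 9.0]
tcp_rot: [3.142, 0.3, 1.764]
contact_force: [0.1, -0.4, 5.7]
grip_width: 0.4
finger_force: 2.4
```

```bash
python3 q.py
```

```text
dial 0.8984950775388985 31 (np.float64(149.7468307233408), np.float64(228.35533184190902))
27.9 [589.43 -77.93   9.02] [ 0.4  -1.06  5.35] [-0.25 -0.24  0.02] 2.359719564265106
```

The pointer reads 0.90 rad, held with about 5 N, so I hand the job in.

```bash
python3 -c "
from plant import bot
print(bot.close_job())"
```

```text
the job is handed in; nothing more can be done
None
```

I handed the job in at about 28 s; no verdict came back. All four nutmegs are in the hopper, the empty scoop is flat on the ledge and let go, and the fingers hold the dial at about 0.90 rad with about 5 N; 0.90 is read from the pointer, because the paddle only began to move about 20 mm lower in reported tool z than I expected, and I found no reason for that.

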